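# Hold a ground T fitting over its weld form

## Task

Slide the steel T fitting out from under the lips of the wooden grinding fixture through the lips' open end, lift it over the upright spark guard board, and hold it hovering about 15 mm above the rim of the weld form's pocket, level, lengthwise along the pocket and centred over it so that it would drop straight in (either way round), for a colleague to check the fit. Do not set it down or let it touch the form or the guard: finish with the fitting still gripped and held steady in the air. Leave the outlet box, the grinder and the sanding disc alone.

Things in the scene. Friction and masses are not known exactly. Their poses are not given: they have to be found in the camera images.
- fitting: Loose bare-steel T fitting, about 0.5 kg: flat flange 110 (x) x 44 (y) x 6 mm, upright web 60 (x) x 10 (y) mm on its middle, web top 71 mm above the underside. Origin: centre of the underside; x along flange and web, z up; same after a half turn. Grip the web across its 10 mm. It starts flat on the board in the fixture's channel, x along the fixture's x, web up through the slot.
- fixture: Grinding fixture, fixed: wooden board 260 (x) x 110 (y) x 18 mm, origin at centre of underside, z up. Over own x +20 to +130 mm two wooden lips (top 40 mm above the table) overhang a channel along x, 50 mm wide, 10 mm high, with a 22 mm slot between the lips; a stop closes it at x = +122. Rest of the board is bare. It may stand left or right of the guard, the form on the other side.
- slot_mouth (a point): Middle of the lips' open end: fixture's own x = +20 mm, y = 0, 18 mm above the table (on the channel floor); axes as the fixture's. The fitting leaves towards -x and is wholly out of the lips once its origin is 55 mm beyond this point (fixture's own x below -35 mm).
- form: Weld form fixed to the table: a wooden board 180 (x) x 110 (y) x 18 mm, origin at the centre of its underside, z up, bearing a dark wooden rim 20 mm wide whose top is 30 mm above the table, round a rectangular pocket 120 (x) x 54 (y) mm, 12 mm deep, centred on the board.
- guard: Spark guard fixed to the table: a plywood board on edge, 400 (x) x 18 (y) mm, 90 mm high, between fixture and form, with small steel angle feet (out to 31 mm either side, 35 mm high). Origin: centre of its underside, x along its length, z up.
- outlet_box: Loose grey metal outlet box 106 x 106 x 64 mm with four white sockets on top; bystander. Origin: centre of its underside.
- grinder: Loose angle grinder lying on the table beside the work, 305 mm long, 91 mm high, brown disc 125 mm across upward; bystander. Origin under its body, disc at own x = +60 mm, tail at own x = -190 mm.
- sanding_disc: Loose blue sanding disc with eight dark dots, 125 mm across, 8 mm thick, lying flat; bystander. Origin: centre of its underside.
Mind the look-alikes: they are no part of the job. What is shaped like the form but green is not meant.

How it is judged:
On the way, in this order (a step that is already met when the one before it is completed fails the run):
1. the fitting has been slid out of the fixture's lips through the open end (x of fitting in the frame of fixture below -0.033 m), for 0.05 s.
2. the fitting is above the spark guard board, between its ends (height (world z) of fitting above 0.09 m and y of fitting in the frame of guard between -0.06 and 0.06 m and x of fitting in the frame of guard between -0.2 and 0.2 m), for 0.04 s.
At the end, for the whole second after the job is handed in: Gripped and held still: underside 4 to 28 mm above the form's rim, centre within 6 mm of the pocket's along and across, length within 0.09 rad of the pocket's (either way round), level within 0.09 rad; neither fitting nor robot touches the form (x of fitting in the frame of form between -0.006 and 0.006 m and y of fitting in the frame of form between -0.006 and 0.006 m and z of fitting in the frame of form between 0.034 and 0.058 m and angle between the x axis of fitting and the x axis of form, either way round below 0.09 rad and angle between fitting's own z axis and vertical below 0.09 rad and linear speed of fitting below 0.02 m/s and angular speed of fitting below 0.15 rad/s and contact force between fitting and the fingers above 1 N and contact force between each of fitting, the arm, the fingers and form below 0.1 N); the arm keeps its last pose, push and grip.
It fails at once if the fitting or the robot touches the weld form (contact force between any of fitting, the fingers, the arm and form above 0.5 N).
It fails at once if the fitting or the robot touches the spark guard (contact force between any of fitting, the fingers, the arm and guard above 0.5 N).
It fails at once if a bystander is moved (distance of any of outlet_box, grinder, sanding_disc from where it was at the start of the episode above 0.015 m).
It also fails if it takes over 51 s, if anything falls off the work surface, if the arm or the gripper's body presses on something with over 40 N, if the wrist force passes 120 N, or if a joint passes its speed limit or range.

## Robot

A 7-joint arm with a two-finger parallel gripper is mounted at the origin on the work surface. World frame = base frame: x ahead of the robot, y to its left, z up, the work surface at z = 0. Lengths are in m, angles in rad, forces in N, time in s.
With the tool pointing down it reaches from about 0.4 to 0.85 m from the base axis. Payload 4.5 kg.
Tool frame: the origin (TCP) lies at the very end of the fingers, on their centre line; the grasp point (between the pads) lies 19 mm behind it; z points along the fingers, y is the line along which they close (so a half turn about z gives the same grasp; the last joint's range is limited). The gripper opens to 88 mm and grips with 3 to 60 N. Pads are 18 mm wide; open, the fingers measure 123 mm over their backs; the gripper's body (75 mm by 187 mm) begins 45 mm behind the grasp point.
Start: joints at [-1.242, 0.689, -0.195, 1.565, 0.157, 0.902, -0.215], TCP at [0.182, 0.598, 0.239] pointing down, gripper open.
Joint ranges: [-3.01, 3.01], [-0.46, 2.08], [-1.47, 1.51], [0.13, 2.56], [-1, 4.14], [0.04, 2.09], [-2.66, 2.66]. Speed limits (rad/s): [2.57, 2.57, 3.14, 3.14, 3.14, 3.14, 3.14].

## Interface

Orientations are given as a unit quaternion [x, y, z, w].
In Python, from plant import r gives the robot as it stands. The module is installed in compiled form; this text tells all that it offers.
- The arm moves only by the shell command python3 -m pendant 'ROWS' [FORCE]. ROWS is JSON, one flat list of numbers, 7 for each row, row after row: the opening, from 0 (shut) to 1 (fully open), then the shift along the tool's x, y, z scaled (see below), then the turn, a rotation vector about the tool's x, y, z scaled (see below). A call has 1 to 12 rows; each row is the pose to reach, as a shift and turn from the pose commanded when the call began, along the tool's axes at that moment; what a row does not reach only later rows make up. The controller multiplies each number of a shift by 0.15 m and each number of a turn by pi/2 rad. A row lasts 1/10 s, in which the tool goes at most 50 mm and 8.59 degrees, less where a joint would pass 70% of its speed; a pose out of reach is approached as far as the arm can. A call with a number of a shift or a turn outside -1 to 1 is refused whole. A call with a gripper value outside its range is refused whole. The fingers move at their own pace and stop on an object; FORCE is the grip in N (left out, the last holds). Time passes only in rows, so rows that repeat a pose let the fingers close. It gives the time, the measured TCP pose, the force, the opening and the grip force at its end, in the units of the state.
- r.get_state(): the state, without advancing time (a new reading comes with each control period).
- r.snapshot(name): name is "scene" or "top"; returns a dict with "img" (480x640x3 uint8, red, green, blue), "mtx" (3x3 intrinsics, pixels), "cam_to_world" (4x4, takes a point from camera to world coordinates). Camera axes: x right, y up, looking along -z (the intrinsics and any distortion apply to the point x, -y, -z); pixel columns grow to the right and rows downward; lengths in m; the calibration is good to about 2 mm. A picture is of the moment at which its call begins. There is no depth.
- r.finish_job(): hands the job in; it is judged then, once.
The state is a dict: "clock": time; "q": joint angles; "qd": joint speeds; "joint_torque": joint torques, N m; "tool_pos": TCP position; "eef_rot": TCP orientation; "contact_force": force on the tool from outside, world axes, zero at the start; "moment": the same for the moment, N m; "opening": opening from 0.0 (shut) to 1.0 (fully open); "finger_force": force on a finger pad.
Only numpy, scipy, OpenCV 4.12 (cv2) and the standard library are available. Lean on these libraries where they do the work, as an engineer would, in place of code of your own. Each camera call takes 0.05 s, during which the arm holds its last target. There are 200 camera calls.

## Working session

There is one attempt and no reset: what is moved stays moved. The work goes in short steps, Python scripts to look and compute and a shell command to move; the robot and the scene stay as the last step left them, time stands still between calls to the robot, and variables do not carry over. Pictures are saved under pics/ and viewed, at most 10 in all, crops included, and the job is handed in when it is done.

```bash
mkdir -p pics; python3 - <<'E'
from plant import r
import cv2,pickle
for n in("top","scene"):
    s=r.snapshot(n); cv2.imwrite(f"pics/{n}0.png",s["img"][:,:,::-1]); pickle.dump(s,open(n+".pkl","wb")); print(n,s["mtx"].round(1).tolist(),s["cam_to_world"].round(3).tolist(),s.keys())
print(r.get_state())
E
```

```text
top [[480.8, 0.0, 310.5], [0.0, 480.8, 246.7], [0.0, 0.0, 1.0]] [[-0.021, 0.997, -0.075, 0.369], [-1.0, -0.022, -0.009, -0.03], [-0.011, 0.075, 0.997, 1.294], [0.0, 0.0, 0.0, 1.0]] dict_keys(['img', 'mtx', 'cam_to_world'])
scene [[486.6, 0.0, 314.4], [0.0, 486.6, 241.3], [0.0, 0.0, 1.0]] [[0.548, -0.632, 0.548, 1.081], [0.836, 0.423, -0.348, -0.416], [-0.012, 0.649, 0.761, 0.952], [0.0, 0.0, 0.0, 1.0]] dict_keys(['img', 'mtx', 'cam_to_world'])
{'clock': 0.1, 'q': array([-1.24220102,  0.6899016 , -0.1945617 ,  1.56622218,  0.1573036 ,
        0.90251556, -0.21511272]), 'qd': array([-0.00078404, -0.00195893, -0.00152254, -0.00412125, -0.0011646 ,
        0.00015177, -0.00053896]), 'joint_torque': array([-3.64451917e-03, -5.28503430e+01, -1.27197348e+00, -1.53837526e+01,
       -5.26959705e-02,  2.01737501e-03,  5.42683824e-05]), 'tool_pos': array([0.18144707, 0.5974907 , 0.23799512]), 'eef_rot': array([ 1.46817097e-01,  9.89163312e-01, -8.23220136e-04, -7.23550659e-05]), 'contact_force': array([-0.3778754 ,  0.72146856,  0.65891956]), 'moment': array([ 0.01291415,  0.03533572, -0.05864177]), 'finger_force': 0.0, 'opening': 0.9974693110298507}
```

View pics/top0.png

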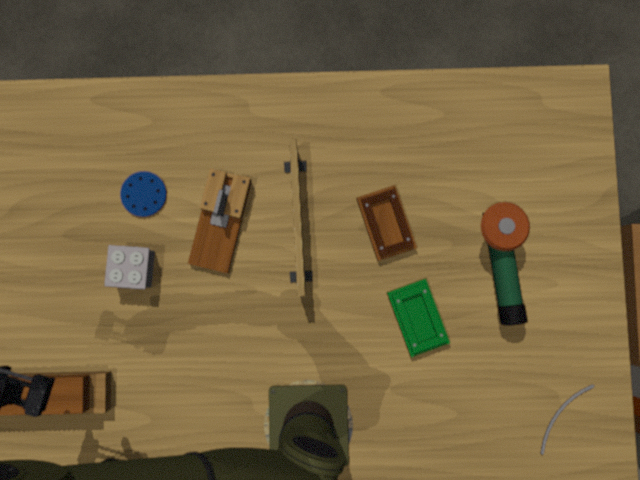

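View pics/scene0.png

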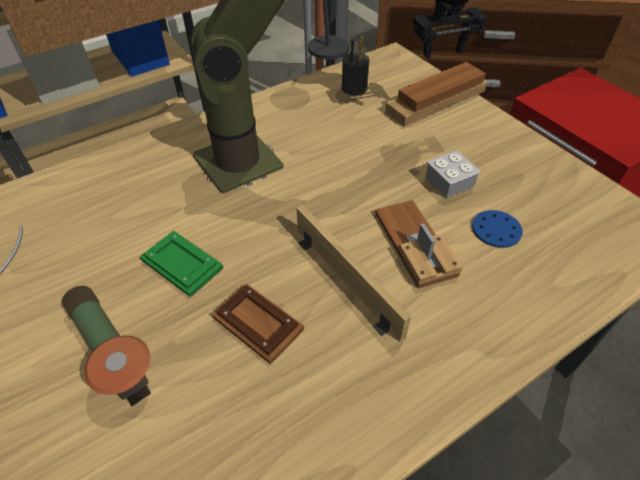

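The top picture shows the fitting at (221,205) in the fixture at (222,222), open end towards the robot. The guard is at (298,220). The dark-brown form is at (386,224), the grinder at (507,260), the outlet box at (130,267) and the disc at (144,194). The scene picture shows the fitting at (427,240) and the form at (257,322).

Look-alikes:
- **Form:** brown (386,224) or green (418,318). I choose the brown one, as green is excluded.
- **Fixture and fitting:** fixture (222,222) or the timber block at (60,395), which has no lips. The only steel T is at (221,205).

I'll check both choices in one close crop.

```bash
python3 - <<'E'
import cv2,numpy as np
t=cv2.imread("pics/top0.png");s=cv2.imread("pics/scene0.png")
R=lambda a:cv2.resize(a,(390,295),interpolation=cv2.INTER_CUBIC)
out=np.vstack([np.hstack([R(t[160:281,140:300]),R(t[160:281,320:480])]),np.hstack([R(s[190:296,350:490]),R(s[270:376,190:330])])])
cv2.imwrite("pics/crop.png",out)
E
```

```text
(no output)
```

View pics/crop.png

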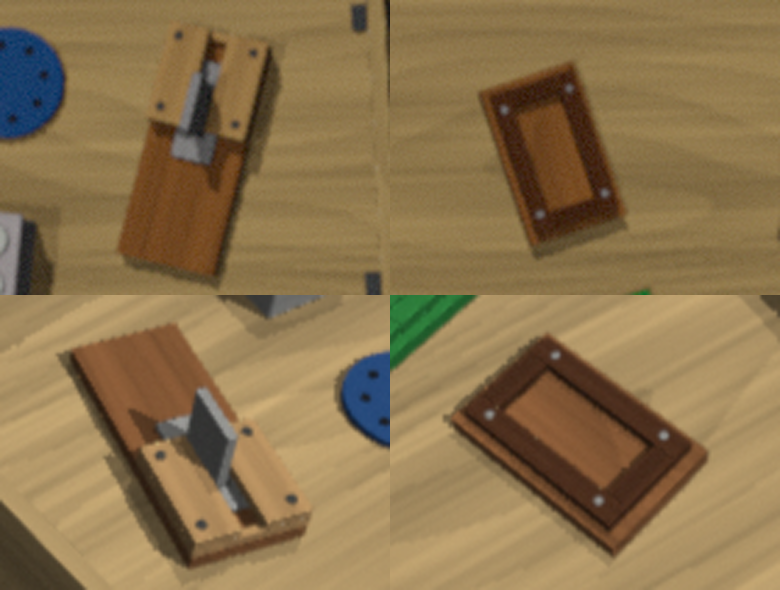

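The crop confirms the choices: a steel T in the light-lipped fixture and the dark-rimmed brown form, both with bolt heads I can triangulate. I'll refine the bolt centroids and zoom in on the web.

```bash
cat > h.py <<'E'
import cv2,numpy as np,pickle
def load(n): return pickle.load(open(n+".pkl","rb"))
def P(s):
    T=np.linalg.inv(s["cam_to_world"]); return s["mtx"]@np.diag([1,-1,-1.])@T[:3]
def ray(s,uv):
    M=s["cam_to_world"]; d=M[:3,:3]@np.diag([1,-1,-1.])@np.linalg.inv(s["mtx"])@np.array([*uv,1.]); return M[:3,3],d
def plane(s,uv,z):
    o,d=ray(s,uv); return o+d*(z-o[2])/d[2]
def tri(a,b,s1,s2):
    X=cv2.triangulatePoints(P(s1),P(s2),np.array(a,float).T,np.array(b,float).T); return (X[:3]/X[3]).T
def refine(s,uv,r=3):
    g=s["img"].astype(float).mean(2); x,y=map(lambda v:int(round(v)),uv)
    w=g[y-r:y+r+1,x-r:x+r+1]; m=np.abs(w-np.median(w)); m=np.maximum(m-0.4*m.max(),0)
    yy,xx=np.mgrid[y-r:y+r+1,x-r:x+r+1]; return (xx*m).sum()/m.sum(),(yy*m).sum()/m.sum()
E
python3 - <<'E'
from h import *
t,s=load("top"),load("scene")
fx=([(213.4,174.4),(244.2,181.7),(205.6,203.5),(236.8,211.3)],[(454.5,263.2),(422.5,272.2),(438.3,238.8),(407.4,247.4)])
fo=([(366.8,205.1),(393.4,196.1),(381.1,247.8),(407.8,238.8)],[(288,320.3),(264.7,343.6),(249.6,291.5),(225.5,312.7)])
for n,(a,b) in(("fixture",fx),("form",fo)):
    a=[refine(t,u) for u in a];b=[refine(s,u) for u in b]
    X=tri(a,b,t,s); print(n,np.round(a,1).tolist(),np.round(b,1).tolist());print(X.round(4))
    for A,B in((0,2),(1,3)):
        d=X[A]-X[B];print("yaw",np.degrees(np.arctan2(d[1],d[0])),np.linalg.norm(d))
    d=X[[0,2]].mean(0)-X[[1,3]].mean(0);print("cross yaw",np.degrees(np.arctan2(d[1],d[0]))-90,np.linalg.norm(d),"centre",X.mean(0))
A=cv2.resize(t["img"][178:238,196:246],(500,600),interpolation=cv2.INTER_NEAREST)
B=cv2.resize(s["img"][210:290,400:440],(300,600),interpolation=cv2.INTER_NEAREST)
cv2.imwrite("pics/web.png",np.hstack([A,B])[:,:,::-1])
E
```

```text
fixture [[213.0, 174.1], [243.4, 181.3], [205.4, 203.1], [236.1, 210.6]] [[454.1, 262.9], [421.8, 272.0], [438.2, 238.6], [407.0, 247.1]]
[[0.6632 0.2378 0.0403]
 [0.6414 0.1568 0.0406]
 [0.5859 0.2584 0.0405]
 [0.5639 0.1774 0.0399]]
yaw -14.925678742720823 0.07995965236104077
yaw -14.884033987814169 0.08022745634655376
cross yaw -15.129384947500697 0.08383378911093704 centre [0.61360271 0.207605   0.04032266]
form [[366.5, 204.6], [393.1, 195.7], [381.1, 247.5], [407.7, 238.8]] [[287.9, 320.0], [264.4, 343.4], [249.1, 291.2], [225.3, 312.5]]
[[ 0.5733 -0.1673  0.0301]
 [ 0.5952 -0.2383  0.031 ]
 [ 0.4587 -0.202   0.0304]
 [ 0.4798 -0.273   0.0301]]
yaw 16.85730970325053 0.11980934838616927
yaw 16.73621478067099 0.12045243337534077
cross yaw 16.841875505625623 0.07418726172772387 centre [ 0.52676004 -0.22017077  0.0304099 ]
```

View pics/web.png

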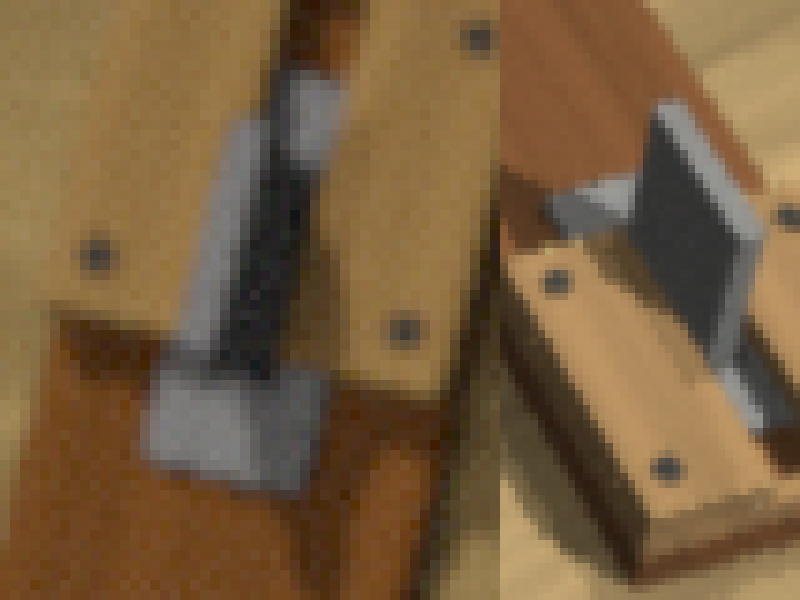

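In the zoom, the web's top face runs from about (220.7,190.0) at the far end to (215.2,212.7) at the near end in the top view. In the scene view it runs from (432.6,240.4) to (421.9,223.2). The flange end sticks out of the mouth by roughly 15 mm. I'll triangulate the web, then plan the reach.

```bash
cat >> h.py <<'E'
from scipy.spatial.transform import Rotation as Ro
def delta(pos,q,gp,yaw):
    """rows' units: from TCP pose to TCP target gp, tool down, tool y at world angle yaw (mod pi)"""
    R0=Ro.from_quat(q).as_matrix(); best=None
    for k in (0,np.pi):
        y=np.array([np.cos(yaw+k),np.sin(yaw+k),0]);z=np.array([0,0,-1.]);R1=np.c_[np.cross(y,z),y,z]
        rv=Ro.from_matrix(R0.T@R1).as_rotvec()
        if best is None or np.linalg.norm(rv)<np.linalg.norm(best): best=rv
    return np.round(R0.T@(np.array(gp)-pos)/.15,3),np.round(best/(np.pi/2),3)
E
python3 - <<'E'
from h import *
from plant import r
t,s=load("top"),load("scene")
X=tri([(220.7,190),(215.2,212.7)],[(432.6,240.4),(421.9,223.2)],t,s);print(X)
d=X[0]-X[1];print(np.degrees(np.arctan2(d[1],d[0])),np.linalg.norm(d));c=X.mean(0);print(c)
u=np.array([np.cos(np.radians(-15)),np.sin(np.radians(-15))]);v=np.array([-u[1],u[0]])
C=np.array([.6136,.2076]);print("along,across from lips centre",(c[:2]-C)@u,(c[:2]-C)@v)
for g in np.array([(213.5,216),(227,219)]): print(plane(t,g,.024))
# obstacles
for n,p,z in(("guard far",(293,142),.09),("guard near",(299,290),.09),("box",(128,267),.064),("disc",(144,194),.008),("fixture -x corners",(190,264),.018),("",(228,273),.018)): print(n,plane(t,p,z).round(3))
st=r.get_state();print(Ro.from_quat(st["eef_rot"]).as_matrix().round(3))
E
```

```text
[[0.60975306 0.20757949 0.08993778]
 [0.55307752 0.2234765  0.08786158]]
-15.668361147843116 0.05889942297699308
[0.58141529 0.21552799 0.08889968]
along,across from lips centre -0.03313995743507225 -0.000672161632760483
[0.55232743 0.23908658 0.024     ]
[0.54345229 0.20308665 0.024     ]
guard far [0.729 0.021 0.09 ]
guard near [0.352 0.013 0.09 ]
box [0.42  0.451 0.064]
disc [0.619 0.431 0.008]
fixture -x corners [0.426 0.304 0.018]
 [0.4   0.203 0.018]
[[-0.957  0.29  -0.   ]
 [ 0.29   0.957 -0.002]
 [-0.    -0.002 -1.   ]]
```

```bash
python3 -m pendant '[1,-0.2,-0.1,0,0,0,0, 1,-0.4,-0.2,0,0,0,0, 1,-0.6,-0.3,0,0,0,0, 1,-0.8,-0.4,0,0,0,0, 1,-1,-0.5,0,0,0,0, 1,-1,-0.5,0,0,0,0]' 20
python3 -m pendant '[1,-0.2,-0.1,0,0,0,0, 1,-0.4,-0.2,0,0,0,0, 1,-0.6,-0.3,0,0,0,0, 1,-0.8,-0.4,0,0,0,0, 1,-1,-0.5,0,0,0,0, 1,-1,-0.5,0,0,0,0]'
python3 -m pendant '[0.8,-0.2,-0.1,0,0,0,0, 0.8,-0.4,-0.2,0,0,0,0, 0.8,-0.6,-0.3,0,0,0,0, 0.8,-0.8,-0.4,0,0,0,0, 0.8,-1,-0.5,0,0,0,0, 0.8,-1,-0.5,0,0,0,0]'
cat > d.py <<'E'
import sys
from h import *
from plant import r
a=list(map(float,sys.argv[1:])); s=r.get_state()
print(s["clock"],s["tool_pos"].round(4),s["opening"],s["finger_force"],s["contact_force"].round(2),s["q"].round(2)); print(*delta(s["tool_pos"],s["eef_rot"],a[:3],np.radians(a[3])))
E
python3 d.py 0.5815 0.2156 0.15 75
```

```text
clock: 0.7
tool_pos: [0.3084, 0.4778, 0.2382]
eef_rot: [0.151, 0.989, -0.002, 0.002]
contact_force: [0.2, -0.7, -0.3]
opening: 0.998
finger_force: 0.0
clock: 1.3
tool_pos: [0.429, 0.3629, 0.2382]
eef_rot: [0.151, 0.989, -0.002, 0.001]
contact_force: [0.8, -0.1, 0.4]
opening: 1.0
finger_force: 0.0
clock: 1.9
tool_pos: [0.5501, 0.2478, 0.2382]
eef_rot: [0.15, 0.989, -0.001, 0.001]
contact_force: [0.7, -1.0, 0.8]
opening: 0.799
finger_force: 0.0
1.9 [0.5501 0.2478 0.2382] 0.7994313867829279 0.0 [ 0.66 -1.04  0.85] [-0.36  0.66 -0.25  1.63  0.2   0.87  0.58]
[-0.262 -0.142  0.589] [-0.001  0.002 -0.026]
```

```bash
python3 -m pendant '[0.6,-0.13,-0.07,0.2,0,0,-0.013, 0.6,-0.262,-0.142,0.4,0,0.002,-0.026, 0.6,-0.262,-0.142,0.589,0,0.002,-0.026, 0.6,-0.262,-0.142,0.589,0,0.002,-0.026, 0.6,-0.262,-0.142,0.589,0,0.002,-0.026]'
python3 d.py 0.5815 0.2156 0.051 75
python3 - <<'E'
from h import *
from plant import r
t=r.snapshot("top")["img"];s=r.snapshot("scene")["img"]
cv2.imwrite("pics/pre.png",np.hstack([cv2.resize(t[130:280,150:300],(400,400)),cv2.resize(s[130:290,360:520],(400,400))])[:,:,::-1])
E
```

```text
clock: 2.4
tool_pos: [0.5771, 0.2224, 0.1505]
eef_rot: [0.125, 0.992, 0.001, -0.002]
contact_force: [0.1, 0.3, 0.1]
opening: 0.6
finger_force: 0.0
2.4 [0.5771 0.2224 0.1505] 0.6000818017132319 0.0 [0.11 0.32 0.06] [-0.31  0.8  -0.24  1.66  0.25  0.72  0.65]
[-0.043 -0.037  0.663] [ 0.001 -0.003  0.007]
```

View pics/pre.png

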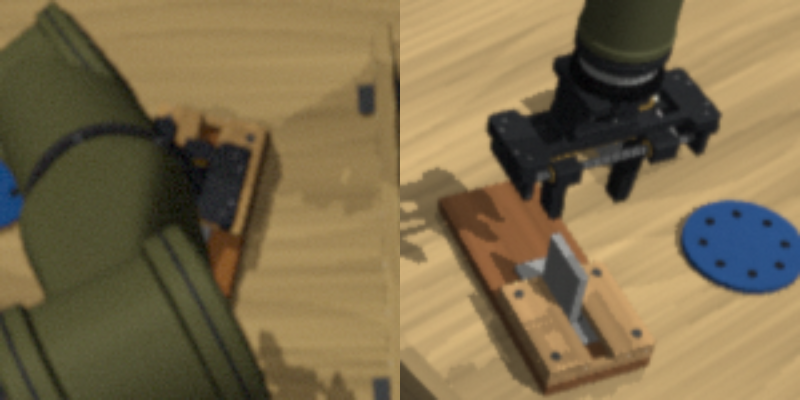

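The picture shows the open fingers above the fitting, straddling the web, with a few mm of offset left. I'll correct that at height first, then descend.

```bash
python3 -m pendant '[0.6,-0.043,-0.037,0,0,0,0.007, 0.6,-0.043,-0.037,0,0,0,0.007, 0.6,-0.043,-0.037,0,0,0,0.007, 0.6,-0.043,-0.037,0,0,0,0.007]'
python3 d.py 0.5815 0.2156 0.051 75
```

```text
clock: 2.9
tool_pos: [0.5831, 0.2133, 0.1507]
eef_rot: [0.132, 0.991, 0.0, -0.001]
contact_force: [-0.4, -0.4, -0.9]
opening: 0.604
finger_force: 0.0
2.9 [0.5831 0.2133 0.1507] 0.6042407749539707 0.0 [-0.36 -0.43 -0.93] [-0.29  0.8  -0.24  1.65  0.25  0.72  0.65]
[0.013 0.011 0.665] [ 0.    -0.002 -0.002]
```

```bash
python3 -m pendant '[0.6,0.012,0.011,0.15,0,-0.002,-0.002, 0.6,0.012,0.011,0.3,0,-0.002,-0.002, 0.6,0.012,0.011,0.45,0,-0.002,-0.002, 0.6,0.012,0.011,0.58,0,-0.002,-0.002, 0.6,0.012,0.011,0.665,0,-0.002,-0.002, 0.6,0.012,0.011,0.665,0,-0.002,-0.002, 0.6,0.012,0.011,0.665,0,-0.002,-0.002, 0.6,0.012,0.011,0.665,0,-0.002,-0.002]'
python3 d.py 0.5815 0.2156 0.051 75
```

```text
clock: 3.7
tool_pos: [0.5822, 0.2158, 0.0517]
eef_rot: [0.131, 0.991, 0.001, 0.001]
contact_force: [0.2, -0.2, 0.2]
opening: 0.597
finger_force: 0.0
3.7 [0.5822 0.2158 0.0517] 0.5968164392610822 0.0 [ 0.2  -0.18  0.19] [-0.33  0.94 -0.19  1.7   0.3   0.53  0.61]
[ 0.004 -0.002  0.005] [ 0.001  0.001 -0.   ]
```

Close with 40 N.

```bash
python3 -m pendant '[0.3,0,0,0,0,0,0, 0.15,0,0,0,0,0,0, 0,0,0,0,0,0,0, 0,0,0,0,0,0,0, 0,0,0,0,0,0,0, 0,0,0,0,0,0,0, 0,0,0,0,0,0,0, 0,0,0,0,0,0,0]' 40
python3 d.py 0.4946 0.2389 0.0525 75
```

```text
clock: 4.5
tool_pos: [0.5816, 0.2158, 0.0506]
eef_rot: [0.13, 0.991, 0.0, 0.0]
contact_force: [0.5, 1.2, 0.2]
opening: 0.111
finger_force: 40.0
4.5 [0.5816 0.2158 0.0506] 0.11076677864109752 39.99889296479523 [0.49 1.19 0.17] [-0.33  0.94 -0.19  1.7   0.3   0.53  0.61]
[ 0.6   -0.001 -0.013] [0. 0. 0.]
```

```bash
python3 -m pendant '[0,0,0,-0.01,0,0,0, 0,0.05,0,-0.01,0,0,0, 0,0.1,0,-0.01,0,0,0, 0,0.15,0,-0.01,0,0,0, 0,0.2,0,-0.01,0,0,0, 0,0.25,0,-0.01,0,0,0, 0,0.3,0,-0.01,0,0,0, 0,0.3,0,-0.01,0,0,0]'
python3 d.py 0.4946 0.2389 0.0525 75
```

```text
clock: 5.3
tool_pos: [0.5363, 0.2278, 0.0521]
eef_rot: [0.13, 0.992, -0.0, -0.001]
contact_force: [-0.0, -0.3, -5.1]
opening: 0.11
finger_force: 40.0
5.3 [0.5363 0.2278 0.0521] 0.10950334772191977 39.99664720147848 [-0.03 -0.25 -5.13] [-0.39  0.91 -0.16  1.82  0.3   0.44  0.55]
[ 0.288  0.    -0.002] [-0.    -0.001  0.001]
```

```bash
python3 -m pendant '[0,0.05,0,0,0,0,0, 0,0.1,0,0,0,0,0, 0,0.15,0,0,0,0,0, 0,0.2,0,0,0,0,0, 0,0.25,0,0,0,0,0, 0,0.3,0,0,0,0,0, 0,0.33,0,0,0,0,0, 0,0.33,0,0,0,0,0, 0,0.33,0,0,0,0,0]'
python3 d.py 0.4946 0.2389 0.17 75
python3 - <<'E'
from h import *
from plant import r
s=r.snapshot("scene")["img"]
cv2.imwrite("pics/out.png",cv2.resize(s[110:310,330:530],(500,500))[:,:,::-1])
E
```

```text
clock: 6.2
tool_pos: [0.4905, 0.2399, 0.0522]
eef_rot: [0.131, 0.991, 0.0, 0.0]
contact_force: [-0.0, -0.1, -5.7]
opening: 0.106
finger_force: 40.0
6.2 [0.4905 0.2399 0.0522] 0.10583106621654978 39.99636210501194 [-0.02 -0.07 -5.74] [-0.46  0.88 -0.13  1.93  0.3   0.34  0.48]
[-0.029  0.001 -0.785] [0. 0. 0.]
```

View pics/out.png

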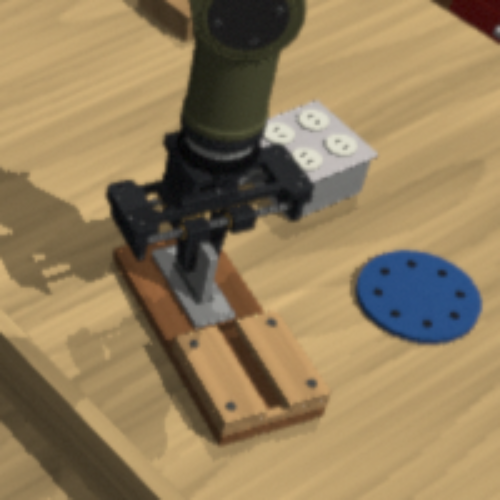

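The fitting is clear of the lips: its far flange end is at about crop (215,318), short of the mouth. Lifting.

```bash
python3 -m pendant '[0,0,0,-0.1,0,0,0, 0,0,0,-0.25,0,0,0, 0,0,0,-0.4,0,0,0, 0,0,0,-0.55,0,0,0, 0,0,0,-0.7,0,0,0, 0,0,0,-0.82,0,0,0, 0,0,0,-0.86,0,0,0, 0,0,0,-0.86,0,0,0]'
python3 d.py 0.5268 -0.2202 0.18 106.8
```

```text
clock: 7.05
tool_pos: [0.4908, 0.2397, 0.1816]
eef_rot: [0.131, 0.991, 0.0, 0.001]
contact_force: [-0.8, 1.0, -5.5]
opening: 0.107
finger_force: 40.0
7.05 [0.4908 0.2397 0.1816] 0.10719402843666875 39.99643888324499 [-0.77  0.95 -5.55] [-0.41  0.67 -0.22  1.86  0.23  0.63  0.54]
[-1.028 -2.899  0.009] [ 0.     0.001 -0.354]
```

```bash
python3 -m pendant '[0,-0.05,-0.14,0,0,0,0, 0,-0.1,-0.28,0,0,0,0, 0,-0.15,-0.42,0,0,0,0, 0,-0.2,-0.56,0,0,0,0, 0,-0.25,-0.7,0,0,0,0, 0,-0.3,-0.84,0,0,0,0, 0,-0.34,-0.96,0,0,0,0, 0,-0.34,-0.96,0,0,0,0]'
python3 -m pendant '[0,-0.05,-0.14,0,0,0,0, 0,-0.1,-0.28,0,0,0,0, 0,-0.15,-0.42,0,0,0,0, 0,-0.2,-0.56,0,0,0,0, 0,-0.25,-0.7,0,0,0,0, 0,-0.3,-0.84,0,0,0,0, 0,-0.34,-0.96,0,0,0,0, 0,-0.34,-0.96,0,0,0,0]'
python3 -m pendant '[0,-0.05,-0.14,0,0,0,0, 0,-0.1,-0.28,0,0,0,0, 0,-0.15,-0.42,0,0,0,0, 0,-0.2,-0.56,0,0,0,0, 0,-0.25,-0.7,0,0,0,0, 0,-0.3,-0.84,0,0,0,0, 0,-0.34,-0.96,0,0,0,0, 0,-0.34,-0.96,0,0,0,0]'
python3 d.py 0.5268 -0.2202 0.18 106.8
```

```text
clock: 7.85
tool_pos: [0.5014, 0.083, 0.1797]
eef_rot: [0.133, 0.991, -0.002, -0.001]
contact_force: [0.4, 0.4, -6.2]
opening: 0.112
finger_force: 40.0
clock: 8.65
tool_pos: [0.5136, -0.068, 0.18]
eef_rot: [0.133, 0.991, -0.001, -0.001]
contact_force: [-0.3, -0.5, -4.6]
opening: 0.111
finger_force: 40.0
clock: 9.45
tool_pos: [0.5258, -0.2196, 0.18]
eef_rot: [0.132, 0.991, -0.001, -0.0]
contact_force: [-0.8, -0.3, -5.5]
opening: 0.11
finger_force: 40.0
9.45 [ 0.5258 -0.2196  0.18  ] 0.11048770770834099 39.99629999510944 [-0.84 -0.29 -5.49] [ 0.5   0.71 -0.32  1.79  0.32  0.7   1.31]
[-0.008 -0.002  0.   ] [-0.001 -0.001 -0.356]
```

Turn, then check where the fitting actually sits in the grip.

```bash
python3 -m pendant '[0,0,0,0,0,0,-0.06, 0,0,0,0,0,0,-0.12, 0,0,0,0,0,0,-0.18, 0,0,0,0,0,0,-0.24, 0,0,0,0,0,0,-0.3, 0,0,0,0,0,0,-0.356, 0,0,0,0,0,0,-0.356, 0,0,0,0,0,0,-0.356]'
python3 d.py 0.5268 -0.2202 0.13 106.8
python3 - <<'E'
from h import *
from plant import r
o=[]
for n,(x,y,w) in(("top",(310,150,150)),("scene",(190,200,150))):
    s=r.snapshot(n);pickle.dump(s,open(n+"2.pkl","wb"));o.append(cv2.resize(s["img"][y:y+w,x:x+w],(400,400),interpolation=cv2.INTER_CUBIC))
cv2.imwrite("pics/hov.png",np.hstack(o)[:,:,::-1])
E
```

```text
clock: 10.25
tool_pos: [0.5262, -0.2156, 0.1806]
eef_rot: [-0.148, 0.989, 0.001, -0.0]
contact_force: [-0.7, 0.4, -6.2]
opening: 0.109
finger_force: 40.0
10.25 [ 0.5262 -0.2156  0.1806] 0.10879334391323911 39.996372973546386 [-0.7   0.43 -6.21] [ 0.59  0.73 -0.48  1.79  0.47  0.75  1.73]
[ 0.005 -0.031  0.337] [ 0.001 -0.     0.002]
```

View pics/hov.png

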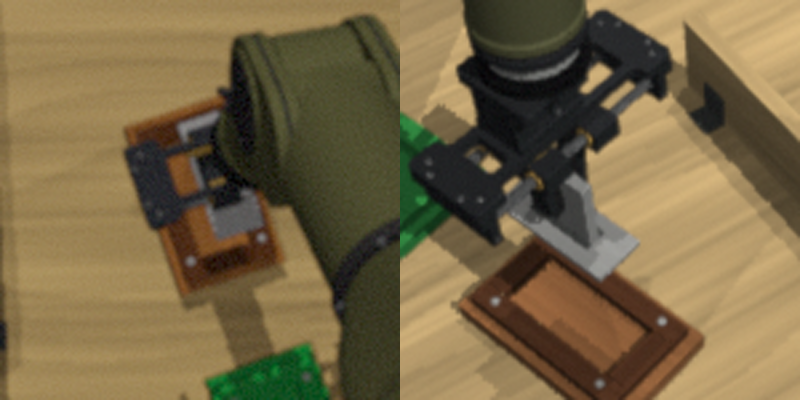

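The picture shows the flange roughly over the pocket and clear of everything. Its far-right end is at scene px (279,290)/(265,304). I'll lower it part-way slowly with the correction, then measure the fitting itself.

```bash
python3 -m pendant '[0,0.005,-0.015,0.08,0,0,0.002, 0,0.005,-0.03,0.18,0,0,0.002, 0,0.005,-0.03,0.28,0,0,0.002, 0,0.005,-0.03,0.38,0,0,0.002, 0,0.005,-0.03,0.48,0,0,0.002, 0,0.005,-0.03,0.56,0,0,0.002, 0,0.005,-0.03,0.62,0,0,0.002, 0,0.005,-0.03,0.64,0,0,0.002, 0,0.005,-0.03,0.64,0,0,0.002, 0,0.005,-0.03,0.64,0,0,0.002, 0,0.005,-0.03,0.64,0,0,0.002]'
python3 d.py 0.5268 -0.2202 0.0788 106.8
python3 - <<'E'
from h import *
from plant import r
o=[]
for n,(x,y,w,h) in(("top",(355,180,66,100)),("scene",(215,255,100,100))):
    s=r.snapshot(n);pickle.dump(s,open(n+"3.pkl","wb"));k=600/h if n=="top" else 4;o.append(cv2.resize(s["img"][y:y+h,x:x+w],None,fx=k,fy=k,interpolation=cv2.INTER_CUBIC))
o[1]=cv2.copyMakeBorder(o[1],0,200,0,0,cv2.BORDER_CONSTANT)
cv2.imwrite("pics/low.png",np.hstack(o)[:,:,::-1])
E
```

```text
clock: 11.45
tool_pos: [0.5272, -0.2217, 0.0857]
eef_rot: [-0.147, 0.989, -0.0, 0.001]
contact_force: [-1.0, 0.2, -5.1]
opening: 0.112
finger_force: 40.0
11.45 [ 0.5272 -0.2217  0.0857] 0.11168178168266937 39.99636523425579 [-1.02  0.24 -5.14] [ 0.54  0.86 -0.38  1.84  0.57  0.55  1.64]
[-0.     0.01   0.046] [-0.     0.001  0.001]
```

View pics/low.png

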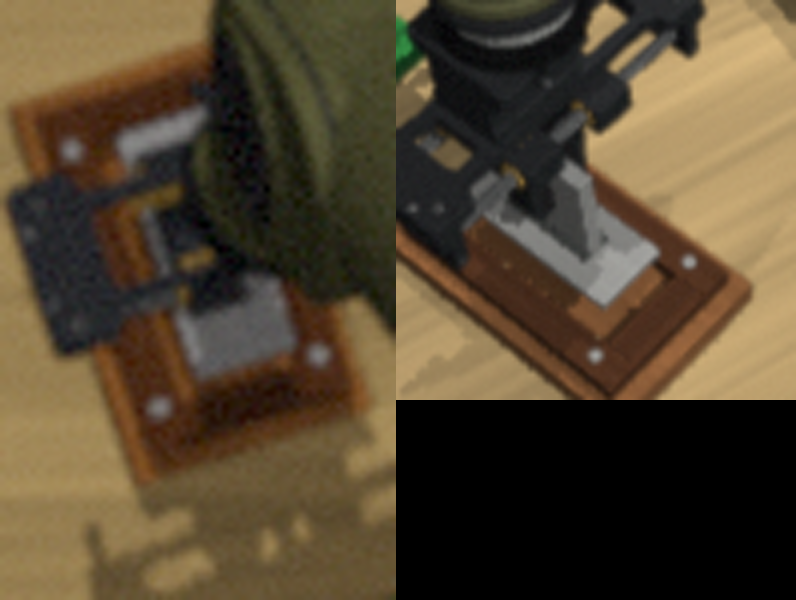

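The left view shows the flange's near-end corners at (200,378) and (297,348) and its far-left corner at (117,140). The right view shows corners at (658,250) and (605,300). I'll convert these into the form frame.

```bash
python3 - <<'E'
from h import *
t,s=load("top3"),load("scene3")
a=np.radians(16.8);R=np.array([[np.cos(a),np.sin(a)],[-np.sin(a),np.cos(a)]]);C=np.array([.5268,-.2202])
T=lambda u,v:(355+u/6-.5,180+v/6-.5); S=lambda u,v:(215+(u-396)/4-.5,255+v/4-.5)
for n,c,p in(("-x+y",t,T(200,378)),("-x-y",t,T(297,348)),("+x+y",t,T(117,140)),("+x+y s",s,S(658,250)),("+x-y s",s,S(605,300))):
    print(n,(1e3*R@(plane(c,p,.059)[:2]-C)).round(1))
X=tri([T(117,140)],[S(658,250)],t,s)[0];print(X, 1e3*R@(X[:2]-C))
print("tcp", 1e3*R@(np.array([.5272,-.2217])-C))
E
```

```text
-x+y [-55.1  19.7]
-x-y [-55.7 -23.9]
+x+y [53.6 20.7]
+x+y s [55.8 21. ]
+x-y s [ 55.  -19.1]
[ 0.57284261 -0.18434879  0.05741642] [54.43962468 21.01328096]
tcp [-0.0506199  -1.55159197]
```

Centred along to under 1 mm and about 1.4 mm off across, with yaw and height consistent. Making the final trim.

```bash
python3 -m pendant '[0,0,0.005,0.015,0,0,0, 0,0,0.009,0.03,0,0,0, 0,0,0.009,0.045,0,0,0, 0,0,0.009,0.045,0,0,0, 0,0,0.009,0.045,0,0,0, 0,0,0.009,0.045,0,0,0, 0,0,0.009,0.045,0,0,0, 0,0,0.009,0.045,0,0,0, 0,0,0.009,0.045,0,0,0, 0,0,0.009,0.045,0,0,0]'
python3 d.py 0.5268 -0.2202 0.0788 106.8
python3 - <<'E'
from h import *
from plant import r
s=r.snapshot("scene")["img"];cv2.imwrite("pics/fin.png",cv2.resize(s[230:370,190:330],(500,500),interpolation=cv2.INTER_CUBIC)[:,:,::-1])
E
```

```text
clock: 12.55
tool_pos: [0.5264, -0.2202, 0.0783]
eef_rot: [-0.147, 0.989, 0.0, 0.0]
contact_force: [-0.1, -0.3, -6.0]
opening: 0.107
finger_force: 40.0
12.55 [ 0.5264 -0.2202  0.0783] 0.10731146002461492 39.996467102319 [-0.13 -0.33 -6.02] [ 0.53  0.87 -0.37  1.84  0.58  0.53  1.64]
[-0.003 -0.001 -0.003] [0.    0.    0.001]
```

View pics/fin.png

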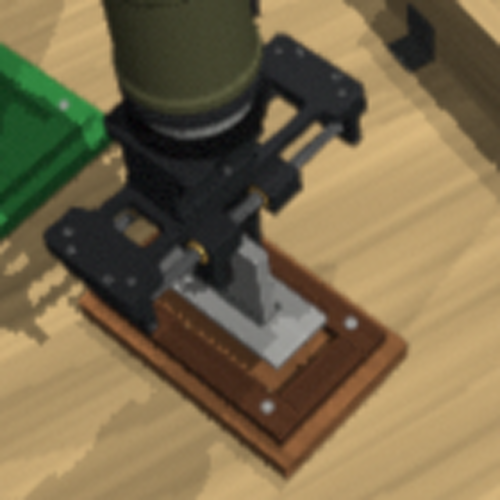

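The fitting hangs level over the pocket, parallel to the rim, and the wrist force is just its weight. Handing in.

```bash
python3 -c "
from plant import r
print(r.finish_job())"
```

```text
the job is handed in; nothing more can be done
None
```

I've handed the job in with the fitting still gripped, level and about 15 mm above the form's rim, within about 1 mm of the pocket's centre by my measurements; no verdict was returned.

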